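# Set the jaw of an assembly jig to its gauge clip with the thumbwheel

## Robot

A 6-joint arm with a two-finger parallel gripper is mounted at the origin on the work surface. World frame = base frame: x ahead of the robot, y to its left, z up, the work surface at z = 0. Lengths are in m, angles in rad, forces in N, time in s.
With the tool pointing down it reaches from about 0.25 to 0.8 m from the base axis. Payload 3.9 kg.
Tool frame: the origin (TCP) lies between the finger pads; the fingertips stand 11 mm ahead of it and the grasp point (between the pads) lies 8 mm behind it; z points along the fingers, y is the line along which they close (so a half turn about z gives the same grasp; the last joint's range is limited). The gripper opens to 85 mm and grips with 20 to 120 N. Pads are 22 mm wide; open, the fingers measure 114 mm over their backs; the gripper's body (76 mm by 85 mm) begins 54 mm behind the grasp point. The pads swing forward as they close: fully open they stand 13 mm farther back than shut.
Start: joints at [-1.263, 0.26, -0.138, 1.173, 0, 1.571], TCP at [0.159, -0.5, 0.242] pointing down, gripper open.
Joint ranges: [-2.78, 2.78], [-0.83, 1.72], [-1.28, 1.37], [-1.9, 2.12], [-1.57, 1.48], [-3.14, 3.14]. Speed limits (rad/s): [2.57, 2.57, 3.14, 3.14, 3.14, 3.14].

## Interface

Orientations are given as a rotation vector (axis times angle).
In Python, from rig import observe, grab_frame, close_job gives the robot as it stands.
- The arm moves only by the tool servo_tool, never from a script. Its argument "series" is a list of rows, each an object with "delta_pos": the shift along the tool's x, y, z in m, a list of three; "spin": the turn about the tool's z in degrees; "fingers": the finger opening in m, from 0 to 0.0854. A call has 1 to 5 rows; each row is the pose to reach, as a shift and turn from the pose commanded when the call began, along the tool's axes at that moment; what a row does not reach only later rows make up. A row lasts 1/12 s, in which the tool goes at most 41.7 mm and 7.16 degrees, less where a joint would pass 70% of its speed; a pose out of reach is approached as far as the arm can. A call with a gripper value outside its range is refused whole. The fingers move at their own pace and stop on an object; the grip force is fixed at half the most. Time passes only in rows, so rows that repeat a pose let the fingers close. It gives the time, the measured TCP pose, the force, the opening and the grip force at its end, in the units of the state.
- observe(): the state, without advancing time (a new reading comes with each control period).
- grab_frame(name): name is "scene" or "top"; returns a dict with "frame" (400x640x3 uint8, red, green, blue), "fov_y" (degrees; the focal length in pixels is half the picture's height over the tangent of half this angle, whatever the lens; pixels are square), "cx", "cy" (the principal point, pixels), "R" (3x3) and "t" (3): a world point X has camera coordinates R X + t. Camera axes: x right, y down, z forward; pixel columns grow to the right and rows downward; lengths in m; the calibration is good to about 2 mm. A picture is of the moment at which its call begins. There is no depth.
- close_job(): hands the job in; it is judged then, once.
The state is a dict: "time": time; "joints": joint angles; "qd": joint speeds; "effort": joint torques, N m; "position": TCP position; "ee_rot": TCP orientation; "wrist_force": force on the tool from outside, world axes, zero at the start; "wrist_torque": the same for the moment, N m; "gripper_width": opening from 0.0 (shut) to 1.0 (fully open); "grip_force": force on a finger pad.
Only numpy, scipy, OpenCV 4.12 (cv2) and the standard library are available. Lean on these libraries where they do the work, as an engineer would, in place of code of your own. Each camera call takes 0.05 s, during which the arm holds its last target. There are 200 camera calls.

## Task

On the assembly jig, roll the knurled thumbwheel under a fingertip without bearing down hard on it, in as many strokes as it takes, until the sliding jaw has closed the gap so far that its front face is level with the knife-edge pointer of the gauge clip, then take the hand away. Move the jaw only by the wheel and do not touch the jaw itself; leave the loose parts around the jig where they are.

Things in the scene. Friction and masses are not known exactly. Their poses are not given: they have to be found in the camera images.
- jig: Fixed jig: dark steel base 130 (x) by 270 (y) by 12 mm, origin under its centre, at a new place and yaw each time. In its frame the jaw slides along y; at y = 100 to 124 mm stands a fixed steel fence 57 mm high; at the -y end is the wheel between two grey cheeks, 52 mm over their outsides, 84 mm long in y, tops 75 mm above the table; the gauge clip's rail runs beside the jaw at +x.
- wheel: Knurled dark steel thumbwheel, radius 32, 18 mm wide; origin at its centre, 53 mm above the table, turning with it; axle level, along the jig's x. Its top 10 mm stands proud of the cheeks. The axle is rigid, so a light press (about 3 to 6 N) is enough to roll it by friction. It needs about 1 N at the rim to turn and stays where it is left.
- wheel_top (a point): Top of the unpressed wheel, 85 mm above the table, fixed to the jig, axes as the jig's. Rolling the top of the wheel towards +y of this point (towards the fence) closes the jaw, the other way opens it. The jaw moves 10 mm per radian of the wheel, so 10 mm for every 32 mm that the rim is rolled (one stroke over the top gives 5 to 10 mm).
- jaw: Sliding jaw: a plain aluminium block 64 (x) by 32 (y) by 34 mm, top 48 mm above the table; origin at the middle of its length and width, 13 mm above the table, axes as the jig's. Its front face is the one towards the fence (+y), at first 79 mm from it. It must advance 17 to 46 mm, by the place of the gauge clip; end stop after 60 mm.
- jaw_edge (a point): On the jaw: upper corner of its front face on the side of the gauge clip; axes as the jig's.
- gauge: Steel gauge clip on the gauge rail, 22 by 16 by 26 mm, origin on the rail's top 24 mm above the table, axes as the jig's; fixed, at a different place along the rail each time. A knife-edge pointer 3 mm thick sticks out from it 11 mm towards the jaw (its -x).
- gauge_tip (a point): End of the knife-edge pointer of the gauge clip, in the middle of its thickness, 48 mm above the table, 1.5 mm beside the jaw's side; axes as the jig's. The setting is right when jaw_edge and gauge_tip have the same y in the jig's frame.
- bushing: Loose black plastic bushing, diameter 42, height 30 mm, standing beside the jig; origin under its centre. A bystander.
- bracket: Loose black plastic angle bracket, 90 by 30 by 40 mm; origin under its centre. A bystander.
- jar: Loose clear jar, diameter 60, height 75 mm; origin under its centre. A bystander.
- driver: Loose screwdriver with a black handle, lying on the table. A bystander.

How it is judged:
On the way:
1. A fingertip is on the wheel and has closed the jaw by at least 5 mm (contact force between the fingers and wheel above 0.3 N and y of jaw_edge in the frame of jig above 0.026 m), for 0.05 s.
At the end, for the whole second after the job is handed in: The front face of the jaw is level with the middle of the gauge clip's pointer within 3 mm along the slide, and the jaw is at rest (y of jaw_edge in the frame of gauge_tip between -0.003 and 0.003 m and linear speed of jaw below 0.003 m/s); the robot touches nothing.
It fails at once if The robot touches the jaw (more than 1 N) (contact force between any of the fingers, the arm and jaw above 1 N).
It fails at once if The wheel is pressed or squeezed hard (more than 80 N) (contact force between the fingers and wheel above 80 N).
It fails at once if A loose part (bushing, bracket, jar or screwdriver) is displaced or lifted by more than 15 mm (distance of any of bushing, bracket, jar, driver from where it was at the start of the episode above 0.015 m).
It also fails if it takes over 64 s, if anything falls off the work surface, if the arm or the gripper's body presses on something with over 40 N, if the wrist force passes 120 N, or if a joint passes its speed limit or range.

## Working session

There is one attempt and no reset: what is moved stays moved. The work goes in short steps, Python scripts to look and compute and a tool call to move; the robot and the scene stay as the last step left them, time stands still between calls to the robot, and variables do not carry over. Pictures are saved under pics/ and viewed, at most 10 in all, crops included, and the job is handed in when it is done.

Besides the shell and the picture viewer there is one more tool, called after "Call:" as name(argument=value, ...), one argument or row to a line, values as JSON. servo_tool: Moves the arm, as the interface text tells. Its arguments: {"type":"object","properties":{"series":{"type":"array","items":{"type":"object","properties":{"delta_pos":{"type":"array","items":{"type":"number"}},"spin":{"type":"number"},"fingers":{"type":"number"}}}}},"required":["series"]}

```bash
mkdir -p pics
cat > h.py <<'E'
import numpy as np, cv2, pickle
from rig import observe, grab_frame, close_job
def snap(name, out):
    g=grab_frame(name); cv2.imwrite(f'pics/{out}.png', g['frame'][:,:,::-1]); pickle.dump(g,open(f'{out}.pkl','wb')); return g
def ray(g,uv,z):
    R=np.array(g['R']);t=np.array(g['t']);f=200/np.tan(np.radians(g['fov_y'])/2)
    C=-R.T@t; d=R.T@np.array([(uv[0]-g['cx'])/f,(uv[1]-g['cy'])/f,1.]); return C+d*(z-C[2])/d[2]
def proj(g,X):
    f=200/np.tan(np.radians(g['fov_y'])/2); c=np.array(g['R'])@np.array(X)+np.array(g['t']); return np.array([g['cx']+f*c[0]/c[2],g['cy']+f*c[1]/c[2]])
E
python3 - <<'E'
from h import *
for n in ('top','scene'):
    g=snap(n,n+'0'); print(n,g['fov_y'],-np.array(g['R']).T@np.array(g['t']),np.array(g['R'])[2])
s=observe(); print(s['time'],s['position'],s['ee_rot'],s['gripper_width'])
E
```

```text
top 50.68433214620343 [0.53158036 0.05924321 0.91632201] [ 0.08492821  0.01093786 -0.99632704]
scene 43.060807172131334 [ 1.28766861 -0.16386359  0.63650628] [-0.75969768  0.23114315 -0.60780941]
0.1 [ 0.15887358 -0.4997501   0.24154479] [-3.10273548e+00 -4.81287456e-01  4.41690699e-04] 0.9945913086469502
```

View pics/top0.png

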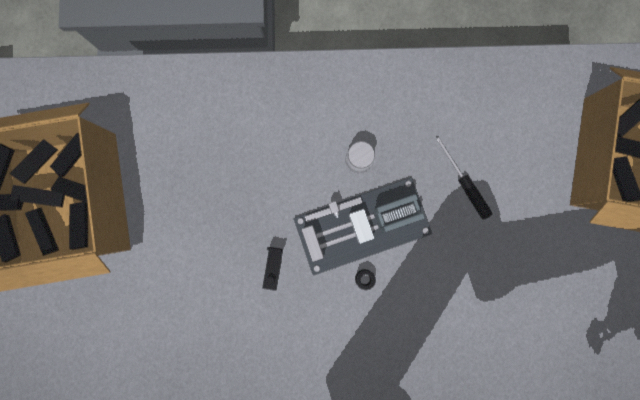

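View pics/scene0.png

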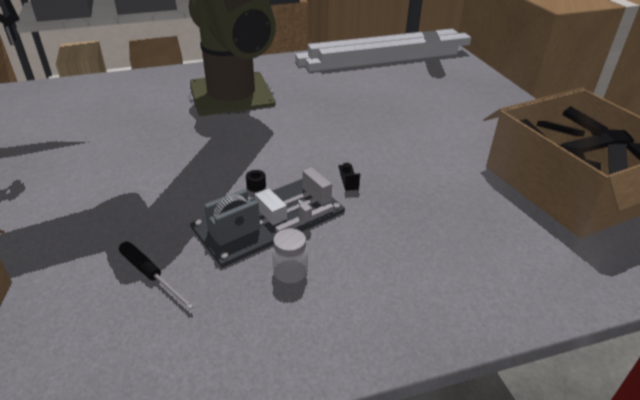

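The top view shows the jig with base corners near (294,216), (413,178), (431,235) and (316,273). The wheel is near (400,213), the jaw near (362,226), the gauge near (336,208) and the fence near (312,244). The jar, bushing, bracket and driver stand around it. The scene view confirms this layout.

Run:
```python
from h import *
g=pickle.load(open('top0.pkl','rb'))
c=cv2.resize(g['frame'][170:280,285:440,::-1],None,fx=5,fy=5,interpolation=cv2.INTER_CUBIC); cv2.imwrite('pics/crop0.png',c)
P=[ray(g,p,.012)[:2] for p in [(294,216),(413,178),(431,235),(316,273)]]
for a,b in zip(P,P[1:]+P[:1]): print(a,np.linalg.norm(b-a),np.degrees(np.arctan2(*(b-a)[::-1])))
print(np.mean(P,0))
```

```text
[0.5758593  0.12438121] 0.2687104365596849 -73.43812676862134
[ 0.65245537 -0.1331811 ] 0.12746190597227336 -164.7784963409735
[ 0.52946508 -0.16664639] 0.257445934661291 107.01975854639973
[0.45411028 0.07952441] 0.12974959324717966 20.225644727026932
[ 0.55297251 -0.02398047]
```

View pics/crop0.png

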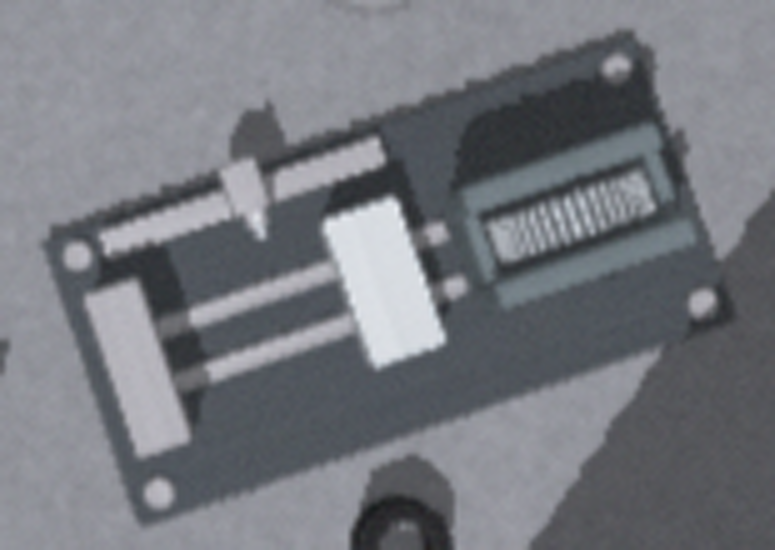

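The crop shows these positions in crop pixels: base corners (48,235), (640,32), (735,318) and (145,523), pointer tip (262,238), jaw front edge (325,225) to (375,367), and wheel centre (575,217).

```bash
cat >> h.py <<'E'
def jig(g=None):
    g=pickle.load(open('top0.pkl','rb'))
    P=np.array([ray(g,(285+u/5,170+v/5),.012)[:2] for u,v in [(48,235),(640,32),(735,318),(145,523)]])
    L=np.array([[.065,.135],[.065,-.135],[-.065,-.135],[-.065,.135]])
    c=P.mean(0);U,S,V=np.linalg.svd(L.T@(P-c)); R=(U@V).T
    return R,c,P-(c+L@R.T)
E
python3 - <<'E'
from h import *
g=pickle.load(open('top0.pkl','rb'))
R,c,e=jig(); print(R,c,np.degrees(np.arctan2(R[1,0],R[0,0])),e)
J=lambda u,v,z: R.T@(ray(g,(285+u/5,170+v/5),z)[:2]-c)
for n,u,v,z in [('tip',262,238,.048),('jawA',325,225,.048),('jawB',375,367,.048),('jawbackA',398,198,.048),('jawbackB',445,342,.048),('wheelL',488,240,.075),('wheelR',652,195,.075),('cheek NW',462,190,.075),('cheek NE',657,125,.075),('cheek SE',695,235,.075),('cheek SW',500,303,.075),('fenceB',85,292,.057),('fenceF',138,278,.057)]: print(n,np.round(J(u,v,z)*1000,1))
# objects
for n,u,v,z in [('jar',361,155,.075),('bush',365,279,.03),('driver',475,195,.02)]: 
    w=ray(g,(u,v),z)[:2]; print(n,w,R.T@(w-c))
s=observe(); from scipy.spatial.transform import Rotation as Ro
M=Ro.from_rotvec(s['ee_rot']).as_matrix(); print(M)
E
```

```text
[[ 0.95288562 -0.30332985]
 [ 0.30332985  0.95288562]] [ 0.55321099 -0.02381417] 17.65771164697356 [[-0.00051045 -0.00141606]
 [-0.00017111 -0.00057772]
 [ 0.00016698  0.00327818]
 [ 0.00051457 -0.00128441]]
tip [32.1 48.9]
jawA [28.8 22.7]
jawB [-32.6  22.4]
jawbackA [29.6 -9.3]
jawbackB [-32.2  -8. ]
wheelL [  1.5 -34.7]
wheelR [  -2.6 -102.4]
cheek NW [ 23.7 -31.6]
cheek NE [  23.1 -113.8]
cheek SE [ -23.1 -113.1]
cheek SW [-23.6 -30.8]
fenceB [ 34.3 124.5]
fenceF [ 32.7 102.3]
jar [ 0.69299356 -0.01708722] [ 0.13523728 -0.03599021]
bush [ 0.44146171 -0.02211699] [-0.10596948  0.03551411]
driver [ 0.61219746 -0.26128658] [-0.01582512 -0.2441764 ]
[[ 9.53008032e-01  3.02944537e-01 -5.46428430e-04]
 [ 3.02945030e-01 -9.53006538e-01  1.68722905e-03]
 [-9.61304322e-06 -1.77348061e-03 -9.99998427e-01]]
```

Call:
servo_tool(
  series=[
    {"delta_pos":[0.037,-0.018,0],"fingers":0},
    {"delta_pos":[0.074,-0.035,0],"fingers":0},
    {"delta_pos":[0.111,-0.053,0],"fingers":0},
    {"delta_pos":[0.148,-0.07,0],"fingers":0},
    {"delta_pos":[0.185,-0.088,0],"fingers":0},
  ],
)

```text
schema error: expected keys delta_pos, spin, fingers
```

Call:
servo_tool(
  series=[
    {"delta_pos":[0.037,-0.018,0],"fingers":0},
    {"delta_pos":[0.074,-0.035,0],"fingers":0},
    {"delta_pos":[0.111,-0.053,0],"fingers":0},
    {"delta_pos":[0.148,-0.07,0],"fingers":0},
    {"delta_pos":[0.185,-0.088,0],"fingers":0},
  ],
)

```text
schema error: expected keys delta_pos, spin, fingers
```

Call:
servo_tool(
  series=[
    {"delta_pos":[0.037,-0.018,0.02],"fingers":0},
    {"delta_pos":[0.074,-0.035,0.04],"fingers":0},
    {"delta_pos":[0.111,-0.053,0.06],"fingers":0},
    {"delta_pos":[0.148,-0.07,0.08],"fingers":0},
    {"delta_pos":[0.15,-0.07,0.1],"fingers":0},
  ],
)

```text
schema error: expected keys delta_pos, spin, fingers
```

```bash
cat > st.py <<'E'
from h import *
from scipy.spatial.transform import Rotation as Ro
R,c,_=jig(); s=observe(); print(round(s['time'],2),'jig xy',np.round((R.T@(np.array(s['position'][:2])-c))*1000,1),'z',round(s['position'][2]*1000,1),'F',np.round(s['wrist_force'],1),s['gripper_width'])
M=Ro.from_rotvec(s['ee_rot']).as_matrix(); print(np.round(M[:,0],3),np.round(M[:,2],4))
E
python3 st.py; python3 -c "
from h import *
g=snap('scene','s1');R,c,_=jig()
cv2.imwrite('pics/s1c.png',cv2.resize(g['frame'][120:280,150:370,::-1],None,fx=3.5,fy=3.5,interpolation=cv2.INTER_CUBIC))"
```

```text
0.1 jig xy [-520.1 -333.9] z 241.5 F [-0.7 -0.3 -0.7] 0.9945913086469502
[ 0.953  0.303 -0.   ] [-5.0e-04  1.7e-03 -1.0e+00]
```

View pics/s1c.png

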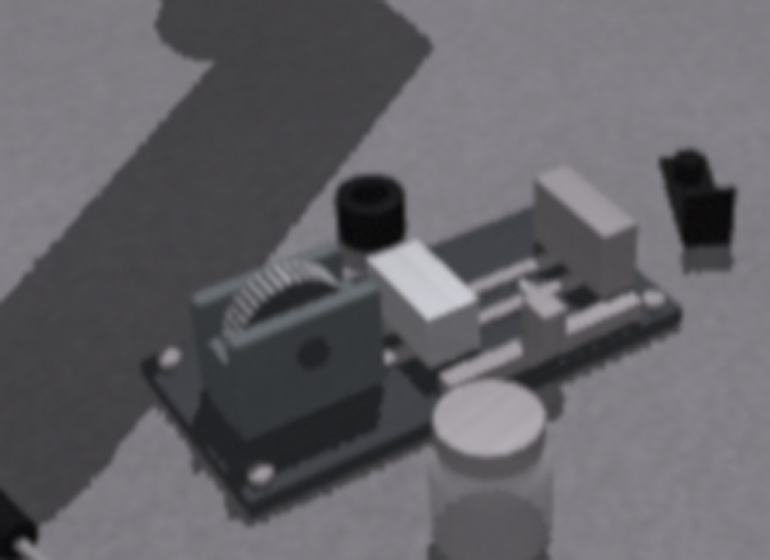

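The moves were refused because every row needs all three keys. The crop shows the scene unchanged, with the wheel top near (285,265) and the jaw near (425,285).

Call:
servo_tool(
  series=[
    {"delta_pos":[0.037,-0.018,0],"spin":0,"fingers":0},
    {"delta_pos":[0.074,-0.035,0],"spin":0,"fingers":0},
    {"delta_pos":[0.111,-0.053,0],"spin":0,"fingers":0},
    {"delta_pos":[0.148,-0.07,0],"spin":0,"fingers":0},
    {"delta_pos":[0.185,-0.088,0],"spin":0,"fingers":0},
  ],
)

```text
time: 0.57
position: [0.3095, -0.359, 0.2421]
ee_rot: [-3.105, -0.48, 0.0]
wrist_force: [1.0, -0.6, 1.0]
gripper_width: 0.296
grip_force: 0.0
```

Call:
servo_tool(
  series=[
    {"delta_pos":[0.037,-0.018,0],"spin":0,"fingers":0},
    {"delta_pos":[0.074,-0.035,0],"spin":0,"fingers":0},
    {"delta_pos":[0.111,-0.053,0],"spin":0,"fingers":0},
    {"delta_pos":[0.148,-0.07,0],"spin":0,"fingers":0},
    {"delta_pos":[0.185,-0.088,0],"spin":0,"fingers":0},
  ],
)

```text
time: 0.98
position: [0.4594, -0.2188, 0.2422]
ee_rot: [3.104, 0.482, -0.0]
wrist_force: [-0.2, -0.8, -0.9]
gripper_width: 0.001
grip_force: 0.0
```

Call:
servo_tool(
  series=[
    {"delta_pos":[0.037,-0.018,0.02],"spin":0,"fingers":0},
    {"delta_pos":[0.074,-0.035,0.04],"spin":0,"fingers":0},
    {"delta_pos":[0.111,-0.053,0.06],"spin":0,"fingers":0},
    {"delta_pos":[0.148,-0.07,0.08],"spin":0,"fingers":0},
    {"delta_pos":[0.15,-0.07,0.1],"spin":0,"fingers":0},
  ],
)

```text
time: 1.4
position: [0.5846, -0.1052, 0.1426]
ee_rot: [3.103, 0.487, 0.009]
wrist_force: [0.9, -0.7, 0.9]
gripper_width: -0.002
grip_force: 0.0
```

```bash
python3 st.py; python3 -c "
from h import *
g=snap('scene','s2')
cv2.imwrite('pics/s2c.png',cv2.resize(g['frame'][120:280,150:370,::-1],None,fx=3.5,fy=3.5,interpolation=cv2.INTER_CUBIC))"
```

```text
1.4 jig xy [  5.3 -87. ] z 142.6 F [ 0.9 -0.7  0.9] -0.002413073273172408
[0.952 0.306 0.005] [ 5.5e-03  7.0e-04 -1.0e+00]
```

View pics/s2c.png

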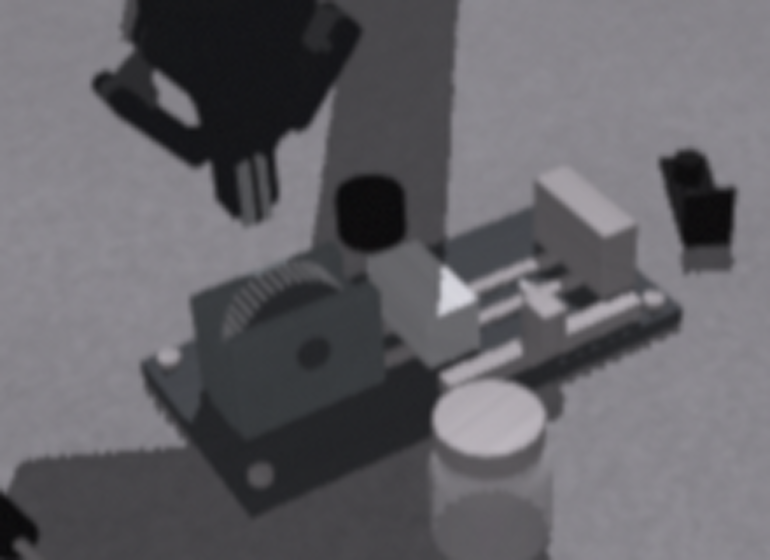

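The crop shows the shut fingertips at (255,220), above the rear of the wheel and well aligned with it. Next I go down close to the wheel.

Call:
servo_tool(
  series=[
    {"delta_pos":[-0.005,0.0,0.02],"spin":0,"fingers":0},
    {"delta_pos":[-0.005,0.0,0.035],"spin":0,"fingers":0},
    {"delta_pos":[-0.005,0.0,0.043],"spin":0,"fingers":0},
    {"delta_pos":[-0.005,0.0,0.045],"spin":0,"fingers":0},
    {"delta_pos":[-0.005,0.0,0.045],"spin":0,"fingers":0},
  ],
)

```text
time: 1.87
position: [0.5748, -0.11, 0.0969]
ee_rot: [-3.104, -0.481, 0.002]
wrist_force: [-0.7, 0.5, 0.2]
gripper_width: -0.0
grip_force: 0.0
```

```bash
python3 st.py
```

```text
1.87 jig xy [ -5.6 -88.7] z 96.9 F [-0.7  0.5  0.2] -0.0004798525073971386
[ 0.953  0.303 -0.001] [-1.2e-03  2.0e-04 -1.0e+00]
```

Call:
servo_tool(
  series=[
    {"delta_pos":[0.005,0,0],"spin":0,"fingers":0},
    {"delta_pos":[0.005,0,0.0005],"spin":0,"fingers":0},
    {"delta_pos":[0.005,0,0.001],"spin":0,"fingers":0},
    {"delta_pos":[0.005,0,0.0015],"spin":0,"fingers":0},
    {"delta_pos":[0.005,0,0.0015],"spin":0,"fingers":0},
  ],
)

```text
time: 2.28
position: [0.5803, -0.1084, 0.0962]
ee_rot: [3.104, 0.481, 0.001]
wrist_force: [-0.1, 0.1, 0.6]
gripper_width: 0.003
grip_force: 0.0
```

Call:
servo_tool(
  series=[
    {"delta_pos":[0,-0.004,0],"spin":0,"fingers":0},
    {"delta_pos":[0,-0.008,0],"spin":0,"fingers":0},
    {"delta_pos":[0,-0.008,0],"spin":0,"fingers":0},
  ],
)

```text
time: 2.53
position: [0.5774, -0.1, 0.096]
ee_rot: [-3.104, -0.483, 0.0]
wrist_force: [-0.1, 1.2, 1.1]
gripper_width: -0.006
grip_force: 0.2
```

Call:
servo_tool(
  series=[
    {"delta_pos":[0,0,0.0005],"spin":0,"fingers":0},
    {"delta_pos":[0,0,0.001],"spin":0,"fingers":0},
    {"delta_pos":[0,0,0.001],"spin":0,"fingers":0},
  ],
)

```text
time: 2.78
position: [0.5778, -0.1009, 0.0957]
ee_rot: [3.104, 0.482, 0.001]
wrist_force: [-2.0, 0.0, 5.9]
gripper_width: -0.003
grip_force: 2.9
```

Call:
servo_tool(
  series=[
    {"delta_pos":[0,-0.004,0],"spin":0,"fingers":0},
    {"delta_pos":[0,-0.008,0],"spin":0,"fingers":0},
    {"delta_pos":[0,-0.008,0],"spin":0,"fingers":0},
  ],
)

```text
time: 3.03
position: [0.5752, -0.0932, 0.096]
ee_rot: [3.103, 0.482, 0.001]
wrist_force: [-1.8, 0.0, 7.1]
gripper_width: -0.002
grip_force: 3.7
```

Call:
servo_tool(
  series=[
    {"delta_pos":[0,-0.004,0],"spin":0,"fingers":0},
    {"delta_pos":[0,-0.008,0],"spin":0,"fingers":0},
    {"delta_pos":[0,-0.008,0],"spin":0,"fingers":0},
  ],
)

```text
time: 3.28
position: [0.5728, -0.0855, 0.0959]
ee_rot: [3.103, 0.482, 0.001]
wrist_force: [-2.3, 0.5, 7.3]
gripper_width: -0.001
grip_force: 3.5
```

```bash
python3 st.py; python3 -c "
from h import *
g=snap('top','t1')
cv2.imwrite('pics/t1c.png',cv2.resize(g['frame'][170:280,285:440,::-1],None,fx=5,fy=5,interpolation=cv2.INTER_CUBIC))"
```

```text
3.28 jig xy [ -0.  -64.7] z 95.9 F [-2.3  0.5  7.3] -0.0006064679823272975
[0.953 0.303 0.001] [ 8.e-04 -9.e-04 -1.e+00]
```

View pics/t1c.png

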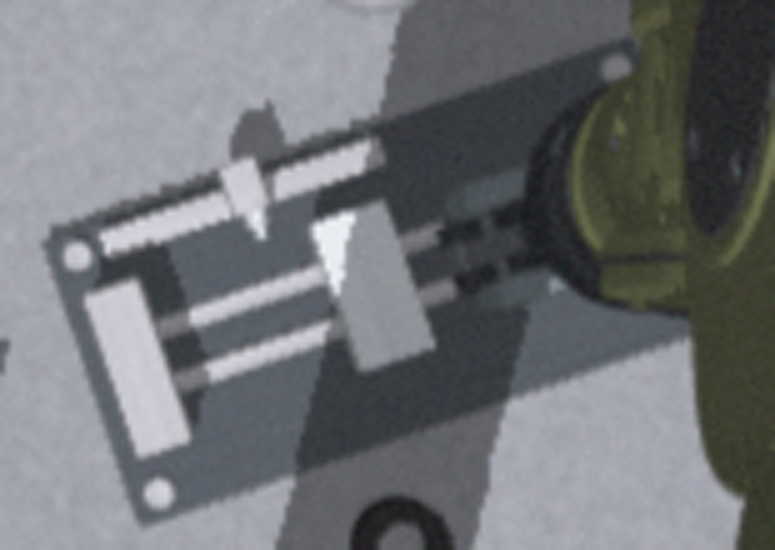

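The jaw front corner moved from (325,225) to about (311,230) in the crop, so the wheel rolls without slipping. I carry on with the stroke.

Call:
servo_tool(
  series=[
    {"delta_pos":[0,-0.004,0],"spin":0,"fingers":0},
    {"delta_pos":[0,-0.008,0.0003],"spin":0,"fingers":0},
    {"delta_pos":[0,-0.008,0.0003],"spin":0,"fingers":0},
    {"delta_pos":[0,-0.008,-0.006],"spin":0,"fingers":0},
    {"delta_pos":[0,-0.008,-0.008],"spin":0,"fingers":0},
  ],
)

```text
time: 3.75
position: [0.5706, -0.0777, 0.1032]
ee_rot: [-3.104, -0.482, -0.0]
wrist_force: [0.7, 0.4, -0.2]
gripper_width: -0.0
grip_force: 0.0
```

Call:
servo_tool(
  series=[
    {"delta_pos":[0,0.016,0],"spin":0,"fingers":0},
    {"delta_pos":[0,0.03,0],"spin":0,"fingers":0},
    {"delta_pos":[0,0.03,0.005],"spin":0,"fingers":0},
    {"delta_pos":[0,0.03,0.0082],"spin":0,"fingers":0},
    {"delta_pos":[0,0.03,0.0082],"spin":0,"fingers":0},
  ],
)

```text
time: 4.17
position: [0.58, -0.1077, 0.0943]
ee_rot: [3.103, 0.479, 0.001]
wrist_force: [-0.4, -1.6, 0.7]
gripper_width: 0.005
grip_force: 1.0
```

```bash
python3 st.py
```

```text
4.17 jig xy [  0.1 -88.1] z 94.3 F [-0.4 -1.6  0.7] 0.005260622315125985
[0.953 0.302 0.   ] [ 7.0e-04 -1.2e-03 -1.0e+00]
```

Call:
servo_tool(
  series=[
    {"delta_pos":[0,-0.005,-0.0002],"spin":0,"fingers":0},
    {"delta_pos":[0,-0.01,-0.0002],"spin":0,"fingers":0},
    {"delta_pos":[0,-0.014,-0.0002],"spin":0,"fingers":0},
    {"delta_pos":[0,-0.014,-0.0002],"spin":0,"fingers":0},
  ],
)

```text
time: 4.5
position: [0.5751, -0.0924, 0.0959]
ee_rot: [3.104, 0.483, 0.001]
wrist_force: [-1.1, -0.2, 7.4]
gripper_width: -0.003
grip_force: 4.3
```

Call:
servo_tool(
  series=[
    {"delta_pos":[0,-0.005,0],"spin":0,"fingers":0},
    {"delta_pos":[0,-0.01,0],"spin":0,"fingers":0},
    {"delta_pos":[0,-0.016,0.0003],"spin":0,"fingers":0},
    {"delta_pos":[0,-0.016,0.0003],"spin":0,"fingers":0},
  ],
)

```text
time: 4.83
position: [0.5693, -0.0762, 0.0942]
ee_rot: [-3.102, -0.483, 0.002]
wrist_force: [-0.5, 1.2, 0.9]
gripper_width: 0.001
grip_force: 1.0
```

```bash
python3 st.py; python3 -c "
from h import *
g=snap('top','t2')
cv2.imwrite('pics/t2c.png',cv2.resize(g['frame'][170:280,285:440,::-1],None,fx=5,fy=5,interpolation=cv2.INTER_CUBIC))"
```

```text
4.83 jig xy [ -0.6 -54.8] z 94.2 F [-0.5  1.2  0.9] 0.0013726146228706872
[ 0.953  0.304 -0.001] [-0.0016  0.0017 -1.    ]
```

View pics/t2c.png

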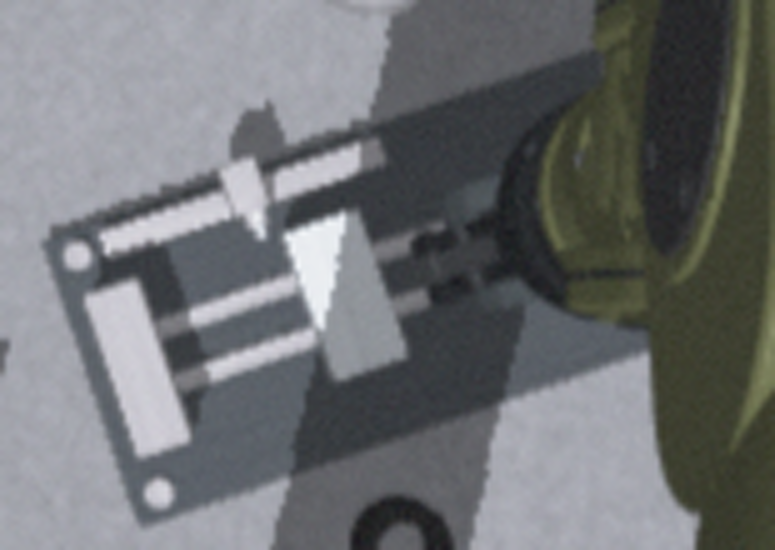

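The jaw's front edge now runs from about (284,233) to (335,382) in the crop, with the tip at (262,238). I lift, return, and measure the gap that's left.

Call:
servo_tool(
  series=[
    {"delta_pos":[0,0,-0.008],"spin":0,"fingers":0},
    {"delta_pos":[0,0.015,-0.008],"spin":0,"fingers":0},
    {"delta_pos":[0,0.025,-0.008],"spin":0,"fingers":0},
    {"delta_pos":[0,0.025,-0.003],"spin":0,"fingers":0},
    {"delta_pos":[0,0.025,-0.003],"spin":0,"fingers":0},
  ],
)

```text
time: 5.3
position: [0.5777, -0.1027, 0.0964]
ee_rot: [-3.104, -0.479, 0.002]
wrist_force: [-0.7, -0.4, -0.0]
gripper_width: -0.001
grip_force: 0.0
```

```bash
cat >> h.py <<'E'
def gap(out):
    # jaw front edge along jig y on two lit/unlit rows: sample profile lines along jig y at z=.048, gradient peaks; and pointer peak
    g=pickle.load(open(out+'.pkl','rb')); R,c,_=jig(); im=cv2.cvtColor(g['frame'],cv2.COLOR_RGB2GRAY).astype(np.float32)
    ys=np.arange(.015,.075,.00025); res=[]
    def prof(x):
        uv=np.array([proj(g,[*(c+R@np.array([x,y])),.048]) for y in ys],np.float32)
        return cv2.remap(im,uv[None,:,0].copy(),uv[None,:,1].copy(),cv2.INTER_CUBIC)[0]
    for x in np.arange(.010,.0281,.003):
        p=cv2.GaussianBlur(prof(x)[None],(0,0),4)[0]; d=-np.gradient(p); res.append(ys[d.argmax()]*1000)
    tip=[]
    for x in (.0345,.036,.038,.040):
        p=prof(x); m=ys>.04; w=np.clip(p[m]-np.median(p[m])-15,0,None); tip.append((ys[m]*w).sum()/w.sum()*1000)
    return np.round(res,1),np.round(tip,1)
E
python3 st.py; python3 -c "
from h import *
for o in('top0','t1','t2'): print(*gap(o))"
```

```text
5.3 jig xy [ -0.6 -82.6] z 96.4 F [-0.7 -0.4 -0. ] -0.001257277668111094
[ 0.954  0.301 -0.001] [-1.1e-03  3.0e-04 -1.0e+00]
[23.5 23.  24.  24.5 24.5 24.3 24.8] [49.5 49.2 49.3 49.4]
[28.3 28.8 28.8 29.5 29.  29.5 29.5] [49.5 49.2 49.3 49.5]
[40.8 40.  40.8 40.8 41.  41.  40.8] [49.5 49.2 49.4 49.5]
```

Advance so far is about 17 mm, leaving about 8 mm. I roll 20 mm more, which closes about 6 mm, then check.

Call:
servo_tool(
  series=[
    {"delta_pos":[0,0.0,0.0015],"spin":0,"fingers":0},
    {"delta_pos":[0,0,0.0025],"spin":0,"fingers":0},
    {"delta_pos":[0,-0.006,0.0027],"spin":0,"fingers":0},
    {"delta_pos":[0,-0.012,0.0027],"spin":0,"fingers":0},
    {"delta_pos":[0,-0.012,0.0027],"spin":0,"fingers":0},
  ],
)

```text
time: 5.72
position: [0.5736, -0.0899, 0.0959]
ee_rot: [3.104, 0.482, -0.001]
wrist_force: [-3.2, 0.4, 9.5]
gripper_width: -0.002
grip_force: 4.5
```

Call:
servo_tool(
  series=[
    {"delta_pos":[0,-0.004,0],"spin":0,"fingers":0},
    {"delta_pos":[0,-0.008,0],"spin":0,"fingers":0},
    {"delta_pos":[0,-0.008,0],"spin":0,"fingers":0},
  ],
)

```text
time: 5.97
position: [0.5711, -0.0822, 0.0955]
ee_rot: [3.104, 0.482, -0.001]
wrist_force: [-2.0, -0.5, 6.7]
gripper_width: 0.001
grip_force: 3.5
```

```bash
python3 st.py; python3 -c "
from h import *
snap('top','t3'); print(*gap('t3'))
g=snap('scene','s3')
cv2.imwrite('pics/s3c.png',cv2.resize(g['frame'][180:230,240:350,::-1],None,fx=7,fy=7,interpolation=cv2.INTER_CUBIC))"
```

```text
5.97 jig xy [ -0.6 -61. ] z 95.5 F [-2.  -0.5  6.7] 0.0009500563639079083
[ 0.953  0.303 -0.001] [-6.e-04 -3.e-04 -1.e+00]
[47.  46.5 47.3 47.3 47.3 47.5 47.3] [49.4 49.2 49.3 49.5]
```

View pics/s3c.png

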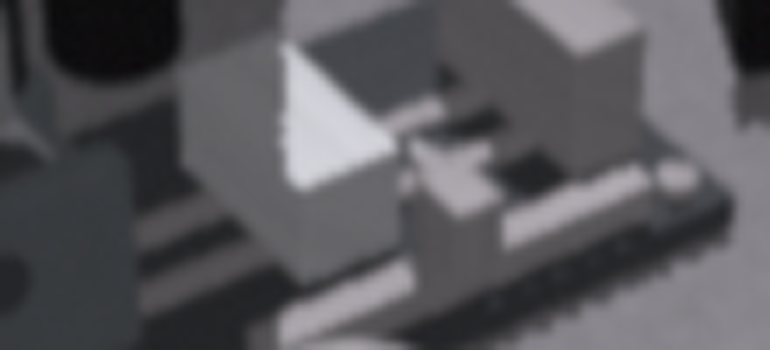

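The crop shows jaw_edge near (395,148) and the pointer tip near (415,143), so the jaw is still short of the pointer. I cross-check the two views numerically.

Run:
```python
from h import *
R,c,_=jig(); g=pickle.load(open('s3.pkl','rb')); t=pickle.load(open('t3.pkl','rb'))
J=lambda u,v,z=.048: np.round((R.T@(ray(g,(u,v),z)[:2]-c))*1000,1)
print('s1 edge',J(150+475/3.5,120+295/3.5),'s1 tip',J(150+520/3.5,120+283/3.5))
print('s3 edge',J(240+395/7,180+148/7),'s3 tip',J(240+415/7,180+143/7),'jaw back',J(240+303/7,180+190/7))
# rectified (jig x,y at z=.048) of both views, 10 px/mm, y 30..70 to the right, x 20..60 down
def rect(g):
    q=np.array([[.020,.030],[.020,.070],[.060,.070],[.060,.030]])
    src=np.array([proj(g,[*(c+R@p),.048]) for p in q],np.float32)
    H=cv2.getPerspectiveTransform(src,np.array([[0,0],[390,0],[390,390],[0,390]],np.float32))
    return cv2.warpPerspective(g['frame'][:,:,::-1].copy(),H,(390,390),flags=cv2.INTER_CUBIC)
cv2.imwrite('pics/rect3.png',np.hstack([rect(t),np.zeros((390,10,3),np.uint8),rect(g)]))
```

```text
s1 edge [30.4 22.6] s1 tip [35.1 48. ]
s3 edge [33.6 44.2] s3 tip [34.8 49.8] jaw back [35.  14.5]
```

View pics/rect3.png

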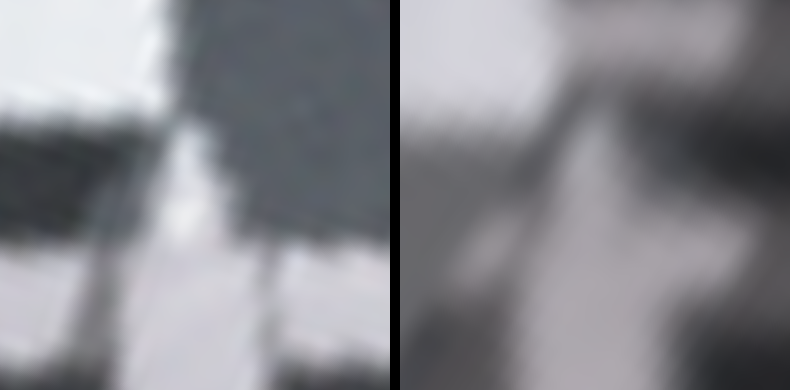

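Rectified, the top view (left) has the jaw front at column 165 and the tip at 185, a gap of about 2.1 mm. The scene view (right) has them at 155 and 195, a gap of about 4 mm. I roll a further 8.5 mm, which closes about 2.7 mm, after regrasping the wheel.

Call:
servo_tool(
  series=[
    {"delta_pos":[0,0,-0.008],"spin":0,"fingers":0},
    {"delta_pos":[0,0.015,-0.008],"spin":0,"fingers":0},
    {"delta_pos":[0,0.018,-0.006],"spin":0,"fingers":0},
    {"delta_pos":[0,0.018,-0.003],"spin":0,"fingers":0},
    {"delta_pos":[0,0.018,-0.003],"spin":0,"fingers":0},
  ],
)

```text
time: 6.48
position: [0.5768, -0.1001, 0.0967]
ee_rot: [-3.104, -0.48, 0.002]
wrist_force: [0.1, 0.0, -0.2]
gripper_width: 0.001
grip_force: 0.0
```

Call:
servo_tool(
  series=[
    {"delta_pos":[0,0.0,0.0015],"spin":0,"fingers":0},
    {"delta_pos":[0,0,0.003],"spin":0,"fingers":0},
    {"delta_pos":[0,-0.004,0.003],"spin":0,"fingers":0},
    {"delta_pos":[0,-0.0085,0.003],"spin":0,"fingers":0},
    {"delta_pos":[0,-0.0085,0.003],"spin":0,"fingers":0},
  ],
)

```text
time: 6.9
position: [0.5743, -0.0917, 0.0959]
ee_rot: [3.103, 0.482, -0.0]
wrist_force: [-3.3, -0.6, 8.7]
gripper_width: 0.003
grip_force: 4.5
```

```bash
python3 st.py
python3 - <<'E'
from h import *
from h import snap
snap('top','t4'); print(*gap('t4')); snap('scene','s4')
R,c,_=jig()
# jaw travel in scene view: top-edge profile along jig y near +x side, z=.048
ys=np.arange(.03,.06,.00025)
for o in ('s3','s4'):
    g=pickle.load(open(o+'.pkl','rb')); im=cv2.cvtColor(g['frame'],cv2.COLOR_RGB2GRAY).astype(np.float32); r=[]
    for x in (.020,.023,.026,.029):
        uv=np.array([proj(g,[*(c+R@np.array([x,y])),.048]) for y in ys],np.float32)
        p=cv2.GaussianBlur(cv2.remap(im,uv[None,:,0].copy(),uv[None,:,1].copy(),cv2.INTER_CUBIC),(0,0),4)[0]; r.append(ys[(-np.gradient(p)).argmax()]*1000)
    print(o,np.round(r,1))
E
```

```text
6.9 jig xy [ -0.5 -71. ] z 95.9 F [-3.3 -0.6  8.7] 0.0028901210331282717
[ 0.953  0.303 -0.   ] [ 0.     -0.0011 -1.    ]
[49.8 48.8 49.8 49.8 50.3 50.  50. ] [49.5 49.3 49.4 49.5]
s3 [45.8 45.5 46.3 46. ]
s4 [47.3 48.5 49.  47.8]
```

Top reads +0.4 mm and scene reads about −1.8 mm. I nudge 2 mm of rim (0.6 mm of jaw) to centre it, then retreat.

Call:
servo_tool(
  series=[
    {"delta_pos":[0,-0.002,0],"spin":0,"fingers":0},
    {"delta_pos":[0,-0.002,0],"spin":0,"fingers":0},
    {"delta_pos":[0,-0.002,-0.01],"spin":0,"fingers":0},
    {"delta_pos":[0,-0.002,-0.04],"spin":0,"fingers":0},
    {"delta_pos":[0,-0.002,-0.08],"spin":0,"fingers":0},
  ],
)

```text
time: 7.42
position: [0.5712, -0.089, 0.1726]
ee_rot: [-3.102, -0.482, 0.012]
wrist_force: [0.8, 0.0, -0.0]
gripper_width: -0.001
grip_force: 0.0
```

Call:
servo_tool(
  series=[
    {"delta_pos":[-0.03,0.02,-0.03],"spin":0,"fingers":0},
    {"delta_pos":[-0.06,0.05,-0.05],"spin":0,"fingers":0},
    {"delta_pos":[-0.09,0.08,-0.05],"spin":0,"fingers":0},
    {"delta_pos":[-0.12,0.11,-0.05],"spin":0,"fingers":0},
    {"delta_pos":[-0.12,0.11,-0.05],"spin":0,"fingers":0},
  ],
)

```text
time: 7.83
position: [0.491, -0.2349, 0.226]
ee_rot: [3.103, 0.475, -0.0]
wrist_force: [-0.2, 0.0, -0.1]
gripper_width: 0.001
grip_force: 0.0
```

```bash
python3 - <<'E'
from h import *
t=snap('top','t5'); print(*gap('t5')); g=snap('scene','s5')
R,c,_=jig()
def rect(g):
    q=np.array([[.010,.030],[.010,.070],[.050,.070],[.050,.030]])
    src=np.array([proj(g,[*(c+R@p),.048]) for p in q],np.float32)
    H=cv2.getPerspectiveTransform(src,np.array([[0,0],[390,0],[390,390],[0,390]],np.float32))
    return cv2.warpPerspective(g['frame'][:,:,::-1].copy(),H,(390,390),flags=cv2.INTER_CUBIC)
cv2.imwrite('pics/rect5.png',np.hstack([rect(t),np.zeros((390,10,3),np.uint8),rect(g)]))
E
python3 st.py
```

```text
[49.8 49.8 50.3 50.8 50.5 50.3 50.5] [49.6 49.3 49.4 49.6]
7.93 jig xy [-121.6 -180.4] z 225.2 F [0.2 1.1 0.6] 0.002522123568085343
[0.954 0.299 0.   ] [ 2.e-04  1.e-04 -1.e+00]
```

View pics/rect5.png

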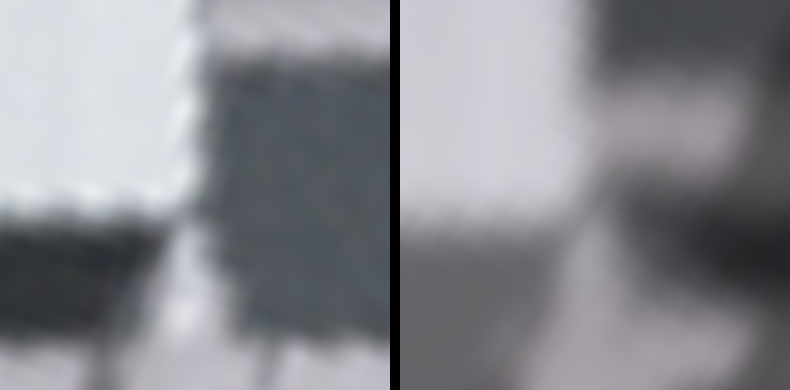

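In the top view (left) the jaw front is at about column 195 with the tip at 187. In the scene view (right) the front is at about 585 with the tip at 595. Both are within about 1 mm and on opposite sides, so the jaw is level.

```bash
python3 -c "
from rig import close_job
print(close_job())"
```

```text
the job is handed in; nothing more can be done
None
```

I rolled the wheel until the jaw's front face was level with the gauge pointer, within about 1 mm in both camera views; the hand was clear and the job is handed in, but no verdict was returned.

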